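# Empty the offcut tray into the scrap bin

### The job

Carry the orange tray of wooden offcuts by its cross handle to the white tipping shelf and set it down there with its spout towards the scrap bin, with all the offcuts still in it, and let go. Then take it by the black tail grip and tip it so that all four offcuts drop into the bin. Stand the empty tray upright on the shelf again and let go, leaving the yellow tape measure on the shelf and the black hand pendant on the table where they are.

Things in the scene. Friction and masses are not known exactly. Their poses are not given: they have to be found in the camera images.
- tray: Orange open tray with four offcuts. Origin: centre under the tray. Own x across, -y to the spout, +y to the tail, z up. 132 mm wide; underside flat from y = -55 to +75 mm, floor 5 mm thick; walls 4 mm thick, 50 mm high at the sides and tail, none at the spout, where the floor ramps up from y = -55 to a lip at -88 mm. 0.27 to 0.40 kg, each offcut 0.03 to 0.06 kg
- cross_handle: Steel cross handle, part of the tray (same origin and axes): a round bar 12 mm thick along the tray's x, its axis at y = 5, z = 88 mm, near the balance point, on two posts that stand on the side walls, 120 mm clear between them. The offcuts lie more than 40 mm below it
- handle_point (a point): Middle of the cross handle's bar: tray frame x = 0, y = 5, z = 88 mm
- tail_grip: Black tail grip, part of the tray (same origin and axes): an upright fin 14 mm thick (along the tray's x), from the tail wall at y = 75 to y = 120 mm and from z = 18 to 80 mm. Its flat sides face the tray's +x and -x
- tail_point (a point): Point to pinch on the tail grip, in mid thickness: tray frame x = 0, y = 103, z = 60 mm
- tray_lip (a point): Middle of the spout's lip: tray frame x = 0, y = -88, z = 15 mm. The flat underside ends at y = -55 mm; the tray can be tipped about that edge (1.2 rad empties it)
- bin: White tipping shelf with a grey, yellow-rimmed scrap bin joined to its end; one fixed piece. Origin: on the table under the middle of the steel-topped part of the shelf. Own -y points from shelf to bin, z up. Shelf top flat, 100 mm high, from y = -105 to +105 mm and x = -95 to +175 mm. Steel plate: x = -90 to +90 mm; a tape measure stands beside it near x = 135 mm
- shelf_center (a point): Centre of the steel plate on the tipping shelf's top, 100 mm above the table; axes as the bin's
- bin_mouth (a point): Centre of the bin's mouth, 150 mm above the table, at y = -205 mm of the bin's frame. The bin is open at the top, inside x = -103 to +103 and y = -105 to -303 mm, floor 6 mm high. Its three outer walls are 154 mm high with the rim; on the shelf's side it is open above the shelf's top
- offcut1_c (a point): Centre of a pale wooden offcut block, 36 by 58 by 30 mm; it starts flat in the tray
- offcut2_c (a point): Centre of a mid-brown wooden offcut block, 40 by 56 by 28 mm; it starts flat in the tray
- offcut3_c (a point): Centre of a dark brown wooden offcut block, 38 by 52 by 32 mm; it starts flat in the tray
- offcut4_c (a point): Centre of a plywood wooden offcut block, 34 by 54 by 30 mm; it starts flat in the tray
- tape: Yellow tape measure, 65 by 45 by 60 mm, standing on the shelf; leave alone
- pendant: Black hand pendant lying flat, 75 by 160 by 35 mm (with buttons 49 mm); leave alone
Things that resemble listed ones, but are neither listed nor needed, are in the scene too. Leave any turquoise look-alike of the tray alone.

How it is judged:
By the outcome, as a careful person would: the job done as asked, in the order asked, and still so for the second after the job is handed in, with the robot touching nothing.
It also fails if it takes over 67 s, if anything falls off the work surface, if the arm or the gripper's body presses on something with over 40 N, if the wrist force passes 120 N, or if a joint passes its speed limit or range.

### The arm

A 6-joint arm with a two-finger parallel gripper is mounted at the origin on the work surface. World frame = base frame: x ahead of the robot, y to its left, z up, the work surface at z = 0. Lengths are in mm, angles in rad, forces in N, time in s.
With the tool pointing down it reaches from about 275 to 825 mm from the base axis. Payload 4.9 kg.
Tool frame: the origin (TCP) lies at the very end of the fingers, on their centre line; the grasp point (between the pads) lies pinch_z behind it (pinch_z is the distance from the TCP to the grasp point, in mm); z points along the fingers, y is the line along which they close (so a half turn about z gives the same grasp; the last joint's range is limited). The gripper opens to 85 mm and grips with 20 to 120 N. Pads are 22 mm wide; open, the fingers measure 114 mm over their backs; the gripper's body (76 mm by 85 mm) begins 54 mm behind the grasp point. The pads swing forward as they close: fully open they stand 13 mm farther back than shut.
Start: joints at [-1.253, 0.326, -0.193, 1.052, 0, 1.437], TCP at [240.136, -494.827, 231.281] pointing down, gripper open.
Joint ranges: [-2.65, 2.65], [-0.97, 1.79], [-1.3, 1.35], [-1.93, 2.1], [-1.47, 1.37], [-3.14, 3.14]. Speed limits (rad/s): [2.57, 2.57, 3.14, 3.14, 3.14, 3.14].

### API

Orientations are given as a rotation vector (axis times angle).
In Python, from plant import * gives the robot as it stands.
- The arm moves only by the tool arm_command, never from a script. Its argument "moves" is a list that holds one entry, the list of rows, each a list of 7 numbers: the shift along the world's x, y, z in mm, then the turn, a rotation vector about the world's x, y, z in units of 6 degrees (1.0 is 6 degrees), then the opening, from 0 (shut) to 1 (fully open). A call has 1 to 8 rows; each row shifts and turns the commanded pose from where the row before left it; what a row does not reach is not made up. A row lasts 1/12 s, in which the tool goes at most 41.7 mm and 7.16 degrees, less where a joint would pass 70% of its speed; a pose out of reach is approached as far as the arm can. A call is refused whole if a number of a shift passes 41.7 or a number of a turn 1, either way. A call with a gripper value outside its range is refused whole. The fingers move at their own pace and stop on an object; "newtons" is the grip in N (left out, the last holds). Time passes only in rows, so rows that do not move let the fingers close. It gives the time, the measured TCP pose, the force, the opening and the grip force at its end, in the units of the state.
- get_obs(): the state, without advancing time (a new reading comes with each control period).
- snapshot(name): name is "scene" or "side" or "wrist"; returns (picture, depth): 480x640x3 uint8, red, green, blue; 480x640 float32, mm along the optical axis (not along the pixel's ray), 0 where there is no reading.
- calibration(name): a dict with "fx", "fy", "cx", "cy" (pixels), "rvec" (rotation vector, rad) and "tvec" (3), from world to camera coordinates, as OpenCV has them. Camera axes: x right, y down, z forward; pixel columns grow to the right and rows downward; lengths in mm; the calibration is good to about 2 mm. A picture is of the moment at which its call begins: read the wrist's pose just before it. calibration takes no time and is no camera call; for the wrist camera it gives the pose at the moment of the call.
- job_done(): hands the job in; it is judged then, once.
Trained networks look in the newest picture that a camera, given by its name, has taken for a name from the list of things; names that differ only in an ending like _2 or _b are one class to them, and where a whole thing is asked for, a point or a joint stands for the part that bears it (a point fixed in the world has none). Each returns a list of dicts, best first, with "confidence" (0 to 1); they miss things now and then, are a little off and sometimes report something else, mostly with a low value. They report only what shows in the picture. A call takes as long as a camera call. They do not tell look-alikes from the thing itself.
- find_in(camera, target): "xyz" ([x, y, z] in mm, in world coordinates, good to about 4 mm: the middle of the surface that is visible of it).
The state is a dict: "time": time; "joint_positions": joint angles; "qvel": joint speeds; "tau": joint torques, N m; "ee_pos": TCP position; "tool_rot": TCP orientation; "ft_force": force on the tool from outside, world axes, zero at the start; "moment": the same for the moment, N m; "opening": opening from 0.0 (shut) to 1.0 (fully open); "grasp_force": force on a finger pad.
Only numpy, scipy, OpenCV 4.12 (cv2) and the standard library are available. Lean on these libraries where they do the work, as an engineer would, in place of code of your own. Each camera call takes 0.05 s, during which the arm holds its last target. There are 200 camera calls.

## Working session

There is one attempt and no reset: what is moved stays moved. The work goes in short steps, Python scripts to look and compute and a tool call to move; the robot and the scene stay as the last step left them, time stands still between calls to the robot, and variables do not carry over. Pictures are saved under pics/ and viewed, at most 12 in all, crops included, and the job is handed in when it is done.

Besides the shell and the picture viewer there is one more tool, called after "Call:" in YAML: its name, and indented under it one key for each argument. arm_command: Moves the arm, as the interface text tells. Its arguments: {"type":"object","properties":{"moves":{"type":"array","items":{"type":"array","items":{"type":"array","items":{"type":"number"}}}},"newtons":{"type":"number"}},"required":["moves"]}

```bash
ls; mkdir -p pics; cat > h.py <<'E'
from plant import *
import numpy as np, cv2
from scipy.spatial.transform import Rotation as R
def save(n,f):
    p,d=snapshot(n); cv2.imwrite('pics/'+f,p[:,:,::-1]); return p,d
def w2p(c,P):
    R_=cv2.Rodrigues(np.array(c['rvec'],float))[0]; q=R_@np.array(P,float)+np.array(c['tvec'])
    return c['fx']*q[0]/q[2]+c['cx'],c['fy']*q[1]/q[2]+c['cy']
def cloud(c,d):
    R_=cv2.Rodrigues(np.array(c['rvec'],float))[0]
    v,u=np.mgrid[:d.shape[0],:d.shape[1]]
    q=np.stack([(u-c['cx'])/c['fx']*d,(v-c['cy'])/c['fy']*d,d],-1)
    return (q-np.array(c['tvec']).ravel())@R_
E
python3 - <<'E'
from h import *
o=get_obs(); print({k:np.round(v,3) for k,v in o.items()})
for n in ['scene','side']:
    p,d=save(n,n+'0.png')
    for t in ['handle_point','tail_point','tray_lip','shelf_center','bin_mouth','tape','pendant','tray','bin']:
        print(n,t,[(np.round(r['xyz'],0).tolist(),round(r['confidence'],2)) for r in find_in(n,t)][:3])
print(get_obs()['time'])
E
```

```text
pics
{'time': np.float64(0.0), 'joint_positions': array([-1.253,  0.327, -0.194,  1.052, -0.   ,  1.437]), 'qvel': array([ 0.   , -0.002,  0.002, -0.   , -0.   ,  0.002]), 'tau': array([-1.0000e-03, -4.4340e+01,  2.6244e+01,  1.6000e-02, -0.0000e+00,
        0.0000e+00]), 'ee_pos': array([ 239.926, -494.255,  230.493]), 'tool_rot': array([-3.06 , -0.703,  0.   ]), 'ft_force': array([-0.168, -0.137, -0.011]), 'moment': array([-0.034, -0.008, -0.062]), 'grasp_force': np.float64(0.0), 'opening': np.float64(1.004)}
scene handle_point [([241.0, 261.0, 90.0], 0.94), ([534.0, 203.0, 94.0], 0.57), ([462.0, 236.0, 36.0], 0.32)]
scene tail_point [([580.0, 290.0, 56.0], 0.85), ([337.0, 228.0, 58.0], 0.7)]
scene tray_lip [([535.0, 227.0, 43.0], 0.89), ([252.0, 235.0, 31.0], 0.58), ([535.0, 201.0, 84.0], 0.44)]
scene shelf_center [([561.0, -181.0, 97.0], 0.78)]
scene bin_mouth [([562.0, -177.0, 99.0], 0.58)]
scene tape [([647.0, -28.0, 147.0], 0.62)]
scene pendant [([763.0, 173.0, 34.0], 0.88)]
scene tray [([252.0, 231.0, 31.0], 0.92), ([563.0, -179.0, 100.0], 0.4)]
scene bin [([562.0, -186.0, 99.0], 0.7), ([761.0, 171.0, 37.0], 0.17)]
side handle_point [([490.0, 255.0, 95.0], 0.69), ([238.0, 273.0, 90.0], 0.65)]
side tail_point [([575.0, 298.0, 62.0], 0.82), ([321.0, 238.0, 67.0], 0.67)]
side tray_lip [([490.0, 251.0, 36.0], 0.77), ([223.0, 258.0, 18.0], 0.66)]
side shelf_center [([495.0, -111.0, 99.0], 0.67)]
side bin_mouth [([496.0, -110.0, 98.0], 0.75)]
side tape [([616.0, 3.0, 150.0], 0.76)]
side pendant [([736.0, 214.0, 33.0], 0.58), ([494.0, -107.0, 102.0], 0.49)]
side tray [([546.0, 246.0, 34.0], 0.73), ([491.0, 256.0, 38.0], 0.71), ([226.0, 257.0, 10.0], 0.69)]
side bin [([493.0, -106.0, 99.0], 0.89)]
1.0
```

View pics/scene0.png

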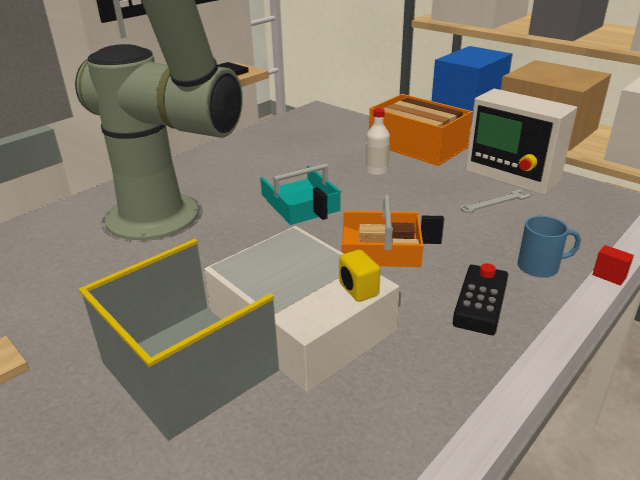

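View pics/side0.png

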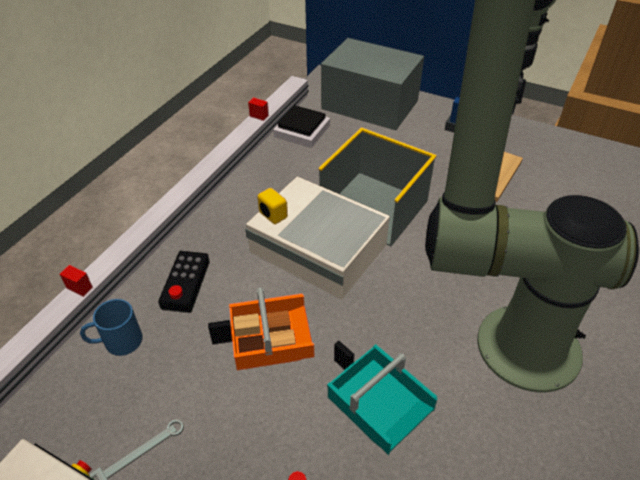

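The scene view shows the orange tray at about (382,238) with its tail at (432,230), the turquoise decoy at (300,195), the shelf plate at (285,265) and the bin at (180,320). In the side view the tray is at (270,330), its tail at (218,332) and the shelf plate at (330,225). The two views' network positions disagree, so I'll check them against depth.

```bash
cat > m.py <<'E'
from h import *
import sys
for n in ['scene','side']:
    p,d=snapshot(n); c=calibration(n); W=cloud(c,d)
    np.savez(n+'.npz',p=p,d=d,W=W)
    print(n,'depth ok',(d>0).mean(), 'cam',-cv2.Rodrigues(np.array(c['rvec'],float))[0].T@np.array(c['tvec']).ravel())
    hsv=cv2.cvtColor(p,cv2.COLOR_RGB2HSV)
    for name,lo,hi in [('orange',(6,200,120),(14,255,255)),('yellow',(22,180,120),(32,255,255)),('turq',(82,180,60),(95,255,255))]:
        m=(cv2.inRange(hsv,lo,hi)>0)&(d>0)
        k,lab,st,ce=cv2.connectedComponentsWithStats(m.astype(np.uint8))
        for i in range(1,k):
            if st[i,4]>300:
                q=W[lab==i]; print(name,ce[i].round(),st[i,4],'med',np.median(q,0).round(),'lo',np.percentile(q,2,axis=0).round(),'hi',np.percentile(q,98,axis=0).round())
px={'scene':[(387,222),(388,200),(388,240),(432,230),(280,262),(480,310),(60,420),(330,400)],'side':[(264,320),(262,292),(268,345),(218,332),(330,225),(185,275),(300,400),(200,200)]}
for n in px:
    z=np.load(n+'.npz')
    for u,v in px[n]: print(n,(u,v),z['W'][v,u].round(),z['d'][v,u].round())
E
python3 m.py
```

```text
scene depth ok 0.9951953125 cam [1098.79025062 -612.13029437  681.79399785]
orange [430. 137.] 2531 med [337. 663.  61.] lo [201. 655.   4.] hi [374. 814. 107.]
orange [362. 219.] 359 med [423. 254.  34.] lo [395. 233.   9.] hi [459. 284.  52.]
orange [391. 254.] 803 med [554. 195.  30.] lo [479. 135.   1.] hi [598. 229.  51.]
yellow [161. 310.] 2255 med [ 512. -300.  153.] lo [ 356. -360.  148.] hi [ 586. -155.  155.]
yellow [361. 274.] 1365 med [651. -25. 152.] lo [603. -43. 107.] hi [667.   5. 161.]
turq [301. 198.] 2174 med [237. 266.  20.] lo [144. 180.   2.] hi [323. 346.  53.]
side depth ok 0.9958203125 cam [  66.87191953  818.85567994 1042.09676399]
orange [274. 332.] 2899 med [484. 232.  27.] lo [401. 144.   2.] hi [590. 332.  54.]
yellow [387. 157.] 621 med [ 441. -312.  152.] lo [ 356. -358.    8.] hi [ 587. -146.  157.]
yellow [272. 201.] 433 med [623.  -1. 157.] lo [600. -29. 121.] hi [661.  19. 162.]
turq [382. 399.] 5515 med [220. 261.   7.] lo [141. 189.   1.] hi [314. 352.  53.]
scene (387, 222) [532. 202.  93.] 1146.0
scene (388, 200) [481. 274.  94.] 1219.0
scene (388, 240) [546. 188.  63.] 1146.0
scene (432, 230) [581. 293.  51.] 1198.0
scene (280, 262) [477. -41. 101.] 1021.0
scene (480, 310) [776. 144.  35.] 1004.0
scene (60, 420) [ 411. -444.   -1.] 862.0
scene (330, 400) [ 691. -154.    0.] 884.0
side (264, 320) [495. 255.  90.] 1171.0
side (262, 292) [537. 196.  91.] 1221.0
side (268, 345) [463. 295.  76.] 1146.0
side (218, 332) [578. 306.  58.] 1191.0
side (330, 225) [498. -44.  98.] 1349.0
side (185, 275) [745. 202.  40.] 1324.0
side (300, 400) [372. 333.  -6.] 1152.0
side (200, 200) [882. -40.  21.] 1531.0
```

```bash
cat > fit.py <<'E'
from h import *
from scipy.optimize import least_squares
def sdf(P,boxes):
    return np.min([ (lambda q: np.linalg.norm(np.maximum(q,0),axis=1)+np.minimum(q.max(1),0))(np.abs(P-(np.array(a)+b)/2.)-(np.array(b)-a)/2.) for a,b in [(np.array(a,float),np.array(b,float)) for a,b in boxes]],axis=0)
TRAY=[((-66,-55,0),(66,75,5)),((-66,-70,0),(-62,75,50)),((62,-70,0),(66,75,50)),((-66,71,0),(66,75,50)),((-7,75,18),(7,120,80)),((-66,-1,82),(66,11,94)),((-66,-1,50),(-60,11,88)),((60,-1,50),(66,11,88))]
BIN=[((-95,-105,0),(175,105,100)),((-109,-309,0),(-103,-105,154)),((103,-309,0),(109,-105,154)),((-109,-309,0),(109,-303,154)),((-103,-303,0),(103,-105,6))]
def fit(P,boxes,x0,z0=0):
    def T(x): 
        q=P-[x[0],x[1],z0]; c,s=np.cos(x[2]),np.sin(x[2])
        return np.c_[c*q[:,0]+s*q[:,1],-s*q[:,0]+c*q[:,1],q[:,2]]
    f=lambda x:sdf(T(x),boxes)
    r=least_squares(f,x0,loss='cauchy',f_scale=2,x_scale=[1,1,.01]); return r.x,np.median(np.abs(f(r.x)))
def world(x,p,z0=0): 
    return np.r_[R.from_euler('z',x[2]).apply(p)[:2]+x[:2],p[2]+z0]
if __name__=='__main__':
    for src in (['scene'],['side'],['scene','side']):
        W=np.concatenate([np.load(n+'.npz')['W'].reshape(-1,3)[np.load(n+'.npz')['d'].ravel()>0] for n in src])
        q=W[(np.hypot(W[:,0]-505,W[:,1]-235)<140)&(W[:,2]>8)&(W[:,2]<110)]
        best=[fit(q,TRAY,[502,232,a]) for a in np.radians([-60,-52,-45])]
        x,e=min(best,key=lambda b:b[1]); print(src,'tray',x[:2].round(1),np.degrees(x[2]).round(2),e.round(2),'handle',world(x,[0,5,88]).round(1),'tail',world(x,[0,103,60]).round(1))
        b=W[(W[:,0]>300)&(W[:,0]<720)&(W[:,1]>-420)&(W[:,1]<120)&(W[:,2]>10)&(W[:,2]<165)]
        b=b[::4]
        best=[fit(b,BIN,[520,-60,a]) for a in np.radians([-50,-30,-15,0,15,30,50])]
        x,e=min(best,key=lambda b:b[1]); print(src,'bin',x[:2].round(1),np.degrees(x[2]).round(2),e.round(2),'mouth',world(x,[0,-205,150]).round(1),'tape',world(x,[135,0,130]).round(1))
    print(np.median(W[(np.abs(W[:,2])<15),2]))
E
python3 fit.py
```

```text
['scene'] tray [498.5 233. ] -50.83 1.81 handle [502.4 236.1  88. ] tail [578.4 298.   60. ]
['scene'] bin [490.4 -42.8] -6.23 0.88 mouth [ 468.1 -246.5  150. ] tape [624.6 -57.4 130. ]
['side'] tray [495.1 236.3] -52.83 3.02 handle [499.1 239.3  88. ] tail [577.2 298.5  60. ]
['side'] bin [491.9 -41.5] -5.75 1.39 mouth [ 471.4 -245.5  150. ] tape [626.3 -55.  130. ]
['scene', 'side'] tray [496.9 234.6] -51.83 2.72 handle [500.8 237.7  88. ] tail [577.8 298.3  60. ]
['scene', 'side'] bin [490.6 -42.3] -6.27 1.03 mouth [ 468.2 -246.1  150. ] tape [624.8 -57.  130. ]
-0.5591808939793255
```

```bash
python3 - <<'E'
from fit import *
import plant
print([n for n in dir(plant) if not n.startswith('_')])
print({n:getattr(plant,n) for n in dir(plant) if not n.startswith('_') and isinstance(getattr(plant,n),(int,float))})
r=R.from_rotvec(get_obs()['tool_rot']); print(r.as_matrix().round(3))
y=r.as_matrix()[:,1]; print('tool y az',np.degrees(np.arctan2(y[1],y[0])))
b=[490.6,-42.3,np.radians(-6.2)]
print(world(b,[0,-43,188]),world(b,[0,55,160]), 'edge',world(b,[0,-105,100]))
c=calibration('wrist'); print(c)
E
```

```text
['Unreachable', 'calibration', 'find_in', 'get_obs', 'job_done', 'pinch_z', 'snapshot']
{'pinch_z': 18.700000000000003}
[[ 0.9    0.437 -0.   ]
 [ 0.437 -0.9   -0.   ]
 [-0.     0.    -1.   ]]
tool y az -64.11264597148767
[485.9560277  -85.04849145 188.        ] [496.53996456  12.37830302 160.        ] edge [ 479.26006765 -146.68585122  100.        ]
{'fx': 330.36155396577465, 'fy': 330.36155396577465, 'cx': 319.1102956772084, 'cy': 239.32083290654117, 'rvec': array([-2.45609653,  1.53855015,  0.21701247]), 'tvec': array([-550.71761629,  -35.39571817,  378.67780259])}
```

Call:
arm_command:
  moves:
    - [[10.9,30.5,0,0,0,0.71,1],[10.9,30.5,0,0,0,0.71,1],[10.9,30.5,0,0,0,0.71,1],[10.9,30.5,0,0,0,0.71,1],[10.9,30.5,0,0,0,0.71,1],[10.9,30.5,0,0,0,0.71,1],[10.9,30.5,0,0,0,0.71,1],[10.9,30.5,0,0,0,0.71,1]]

```text
time: 1.77
ee_pos: [327.6, -249.4, 231.4]
tool_rot: [2.718, 1.574, 0.0]
ft_force: [0.2, -1.2, 0.7]
opening: 0.999
grasp_force: 0.0
```

Call:
arm_command:
  moves:
    - [[10.9,30.5,0,0,0,0.71,1],[10.9,30.5,0,0,0,0.71,1],[10.9,30.5,0,0,0,0.71,1],[10.9,30.5,0,0,0,0.71,1],[10.9,30.5,0,0,0,0.71,1],[10.9,30.5,0,0,0,0.71,1],[10.9,30.5,0,0,0,0.71,1],[10.9,30.5,0,0,0,0.71,1]]

```text
time: 2.43
ee_pos: [414.9, -5.2, 231.6]
tool_rot: [2.137, 2.302, 0.001]
ft_force: [0.7, -0.2, 0.9]
opening: 1.004
grasp_force: 0.0
```

Call:
arm_command:
  moves:
    - [[10.9,30.5,0,0,0,0.71,1],[10.9,30.5,0,0,0,0.71,1],[10.9,30.5,0,0,0,0.71,1],[10.9,30.5,0,0,0,0.71,1],[10.9,30.5,0,0,0,0.71,1],[10.9,30.5,0,0,0,0.71,1],[10.9,30.5,0,0,0,0.71,1],[10.9,30.5,0,0,0,0.71,1]]

```text
time: 3.1
ee_pos: [502.0, 238.9, 231.3]
tool_rot: [1.368, 2.828, 0.0]
ft_force: [0.6, -1.0, 0.1]
opening: 1.0
grasp_force: 0.0
```

```bash
cat > wr.py <<'E'
from fit import *
import sys
def look(n='wrist',f=None):
    c=calibration(n); p,d=snapshot(n); W=cloud(c,d)
    if f: cv2.imwrite('pics/'+f,p[:,:,::-1])
    return p,d,W
def st():
    o=get_obs(); r=R.from_rotvec(o['tool_rot']).as_matrix()
    print('t',round(o['time'],2),'tcp',o['ee_pos'].round(1),'z',r[:,2].round(3),'yaz',np.degrees(np.arctan2(r[1,1],r[0,1])).round(1),'q',o['joint_positions'].round(2),'F',o['ft_force'].round(1),'op',round(float(o['opening']),3),round(float(o['grasp_force']),1)); return o
E
python3 - <<'E'
from wr import *
st(); p,d,W=look('wrist','w1.png'); print(np.median(d),(d>0).mean())
P=W[d>0]; q=P[(np.hypot(P[:,0]-505,P[:,1]-235)<140)&(P[:,2]>8)&(P[:,2]<110)]
print(len(q),P.min(0),P.max(0)); x,e=fit(q,TRAY,[497,234.6,np.radians(-51.8)])
print(x[:2],np.degrees(x[2]),e,world(x,[0,5,88]),world(x,[0,103,60])); b=q[q[:,2]>82]; print('bar',len(b),np.percentile(b,[1,50,99],axis=0).round())
E
```

```text
t 3.1 tcp [502.  238.9 231.3] z [ 0. -0. -1.] yaz 38.4 q [ 0.31  0.34 -0.18  1.06 -0.    1.21] F [ 0.6 -1.   0.1] op 1.0 0.0
345.81763 0.9960807291666667
18255 [ 134.05825838 -256.33489068   -4.14516392] [939.14487056 593.39354759 334.98617951]
[497.21857341 234.35284342] -52.05013307397243 6.3814699163780135 [501.16131915 237.42770212  88.        ] [578.43913564 297.69493268  60.        ]
bar 2094 [[461. 187.  88.]
 [500. 246.  92.]
 [548. 295.  94.]]
```

View pics/w1.png

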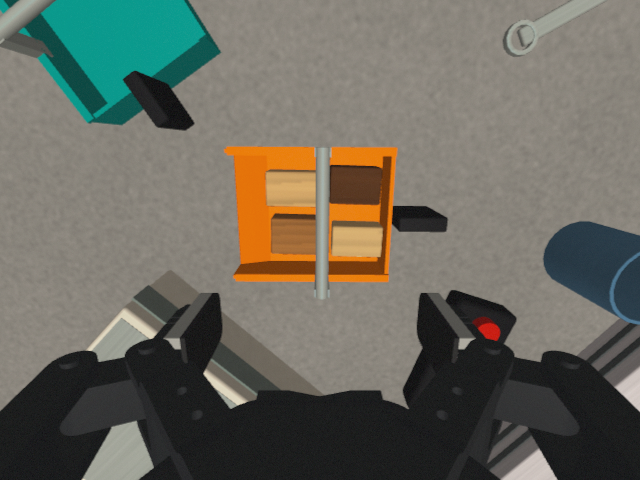

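The wrist view shows the orange tray with all four offcuts, its bar vertical at column 322 from row 150 to 295, and its tail at (418,218). The wrist fit agrees with the other two cameras, so I'm descending.

Call:
arm_command:
  moves:
    - [[-0.5,-0.7,-25,0,0,-0.07,1],[-0.4,-0.6,-25,0,0,0,1],[0,0,-25,0,0,0,1],[0,0,-25,0,0,0,1],[0,0,-22,0,0,0,1],[0,0,-18,0,0,0,1],[0,0,-14,0,0,0,1],[0,0,-10,0,0,0,1]]

```text
time: 3.82
ee_pos: [500.0, 235.4, 65.7]
tool_rot: [-1.384, -2.819, 0.002]
ft_force: [-0.6, 0.3, -0.2]
opening: 0.996
grasp_force: 0.0
```

Call:
arm_command:
  moves:
    - [[0,0,0,0,0,0,0.5],[0,0,0,0,0,0,0],[0,0,0,0,0,0,0],[0,0,0,0,0,0,0],[0,0,0,0,0,0,0],[0,0,0,0,0,0,0],[0,0,0,0,0,0,0],[0,0,0,0,0,0,0]]
  newtons: 110

```text
time: 4.48
ee_pos: [502.2, 236.5, 68.6]
tool_rot: [1.383, 2.818, 0.004]
ft_force: [-0.4, 1.6, 5.8]
opening: 0.105
grasp_force: 107.4
```

Call:
arm_command:
  moves:
    - [[0,0,3,0,0,0,0],[0,0,6,0,0,0,0],[0,0,9,0,0,0,0],[0,0,10,0,0,0,0],[0,0,10,0,0,0,0],[0,0,10,0,0,0,0],[0,0,7,0,0,0,0],[0,0,5,0,0,0,0]]

```text
time: 5.15
ee_pos: [501.5, 236.1, 128.8]
tool_rot: [1.384, 2.819, 0.002]
ft_force: [-0.2, 0.3, -4.5]
opening: 0.102
grasp_force: 107.4
```

```bash
python3 - <<'E'
from wr import *
st(); p,d,W=look('side','s2.png')
P=W[d>0]; q=P[(np.hypot(P[:,0]-505,P[:,1]-235)<130)&(P[:,2]>8)&(P[:,2]<150)]
print(find_in('side','tail_point')[:2],find_in('side','tray_lip')[:2])
E
```

```text
t 5.15 tcp [501.5 236.1 128.8] z [ 0.002  0.001 -1.   ] yaz 37.7 q [ 0.31  0.42 -0.33  0.82 -0.    1.22] F [-0.2  0.3 -4.5] op 0.102 107.4
[{'xyz': [570.6, 296.4, 118.3], 'confidence': 0.73}, {'xyz': [321.4, 236.1, 67.4], 'confidence': 0.59}] [{'xyz': [477.1, 264.2, 93.2], 'confidence': 0.95}, {'xyz': [223.7, 258.7, 17.7], 'confidence': 0.61}]
```

View pics/s2.png

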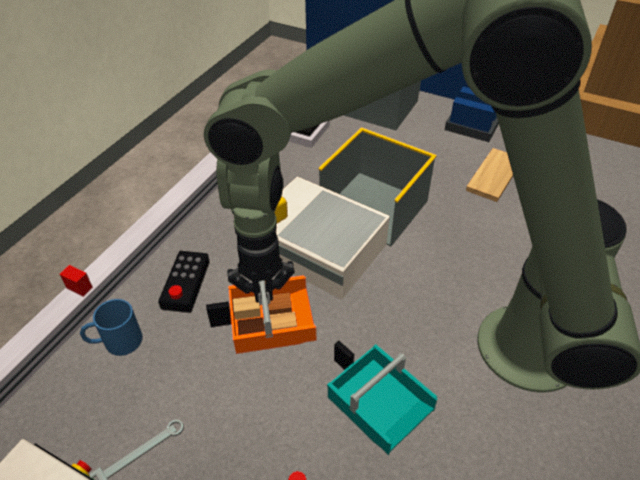

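The view shows the tray at (270,315) hanging level from the gripper, with the offcuts inside. Next I turn it and carry it to the shelf.

Call:
arm_command:
  moves:
    - [[0,-2,9,0,0,0.3,0],[0,-4,9,0,0,0.5,0],[0,-6,9,0,0,0.5,0],[0,-8,9,0,0,0.5,0],[0,-10,9,0,0,0.5,0],[-1,-12,9,0,0,0.5,0],[-1,-14,9,0,0,0.5,0],[-1,-15,7,0,0,0.5,0]]

```text
time: 5.97
ee_pos: [497.4, 164.5, 197.2]
tool_rot: [-0.795, -3.039, 0.0]
ft_force: [0.1, -1.3, -5.0]
opening: 0.1
grasp_force: 107.6
```

Call:
arm_command:
  moves:
    - [[-1,-16,3,0,0,0.5,0],[-1,-17,0,0,0,0.5,0],[-1,-17,0,0,0,0.5,0],[-1,-17,0,0,0,0.5,0],[-1,-17,0,0,0,0.5,0],[-1,-17,0,0,0,0.5,0],[-1,-17,0,0,0,0.5,0],[-1,-17,0,0,0,0.3,0]]

```text
time: 6.63
ee_pos: [489.2, 29.1, 199.6]
tool_rot: [-0.18, -3.135, 0.0]
ft_force: [0.4, -0.1, -4.9]
opening: 0.105
grasp_force: 107.6
```

Call:
arm_command:
  moves:
    - [[-1,-17,0,0,0,0.03,0],[-1,-17,0,0,0,0,0],[-1,-17,0,0,0,0,0],[-1,-17,0,0,0,0,0],[-1,-15,0,0,0,0,0],[-1,-13,0,0,0,0,0],[0,-9,0,0,0,0,0],[0,-6,0,0,0,0,0]]

```text
time: 7.3
ee_pos: [483.5, -81.9, 199.8]
tool_rot: [-0.18, -3.136, -0.0]
ft_force: [-0.6, -0.0, -5.4]
opening: 0.105
grasp_force: 107.6
```

```bash
python3 - <<'E'
from wr import *
o=st(); g=o['ee_pos']
for n in ('scene','wrist','side'):
    p,d,W=look(n,n+'3.png' if n!='wrist' else None); P=W[d>0]
    z0=g[2]+18.7-88
    q=P[(np.hypot(P[:,0]-488,P[:,1]+80)<130)&(P[:,2]>z0-5)&(P[:,2]<z0+52)]
    x,e=fit(q,TRAY[:5],[486,-85,np.radians(-6.2)],z0); print(n,x[:2].round(1),np.degrees(x[2]).round(2),e,len(q))
    b=P[(P[:,0]>300)&(P[:,0]<720)&(P[:,1]>-420)&(P[:,1]<120)&(P[:,2]>10)&(P[:,2]<(105))][::4]
    x,e=fit(b,BIN,[490,-42,-.108]); print(n,'bin',x[:2].round(1),np.degrees(x[2]).round(2),e,len(b))
E
```

```text
t 7.3 tcp [483.5 -81.9 199.8] z [-0.001  0.    -1.   ] yaz 83.4 q [-0.32  0.24 -0.39  0.94 -0.   -0.2 ] F [-0.6 -0.  -5.4] op 0.105 107.6
scene [483.6 -93.3] -5.28 1.9605234032587173 6612
scene bin [490.4 -42.8] -6.27 0.8373857807700347 5945
wrist [ 498.9 -103. ] 2.53 8.826856412456301 43142
wrist bin [490.6 -44.4] -6.06 0.38644496375769677 10615
side [482.8 -85.5] -6.47 1.706452146581121 2922
side bin [491. -41.] -6.58 1.332452864185278 2556
```

View pics/scene3.png

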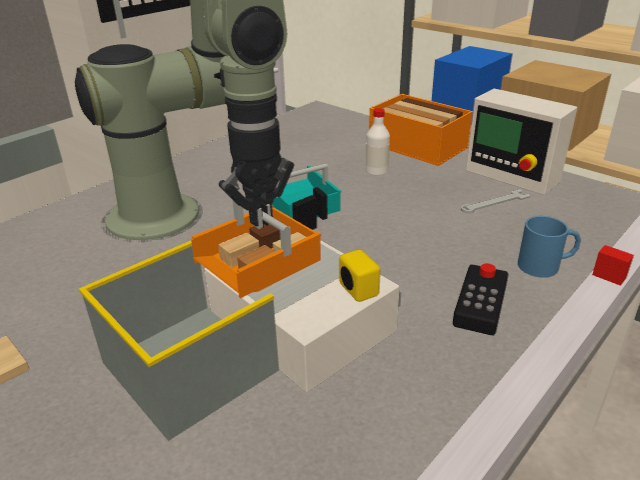

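The scene view shows the level tray above the shelf at (255,250), spout towards the bin and offcuts inside. It can come down after a small correction.

Call:
arm_command:
  moves:
    - [[1,-1.5,-5,0,0,0.03,0],[1,-2,-6,0,0,0.03,0],[0.5,-1,-6,0,0,0,0],[0,0,-5,0,0,0,0],[0,0,-3,0,0,0,0],[0,0,-2.5,0,0,0,0],[0,0,-2,0,0,0,0],[0,0,-1,0,0,0,0]]

```text
time: 8.12
ee_pos: [486.2, -85.5, 169.5]
tool_rot: [-0.168, -3.137, -0.0]
ft_force: [0.2, -0.1, -3.9]
opening: 0.1
grasp_force: 107.7
```

Call:
arm_command:
  moves:
    - [[0,0,-0.5,0,0,0,0],[0,0,0,0,0,0,0]]

```text
time: 8.28
ee_pos: [486.4, -85.7, 169.4]
tool_rot: [0.169, 3.137, -0.0]
ft_force: [0.5, 0.3, -4.3]
opening: 0.099
grasp_force: 107.7
```

Call:
arm_command:
  moves:
    - [[0,0,-0.8,0,0,0,0],[0,0,-0.7,0,0,0,0],[0,0,0,0,0,0,0]]

```text
time: 8.53
ee_pos: [486.8, -86.0, 168.6]
tool_rot: [0.169, 3.136, -0.001]
ft_force: [-1.9, -1.4, 2.5]
opening: 0.099
grasp_force: 108.8
```

Call:
arm_command:
  moves:
    - [[0,0,0,0,0,0,0.3],[0,0,0,0,0,0,0.7],[0,0,0,0,0,0,1],[0,0,0,0,0,0,1],[0,0,0,0,0,0,1],[0,0,5,0,0,0,1],[0,0,12,0,0,0,1],[0,0,20,0,0,0,1]]

```text
time: 9.2
ee_pos: [485.0, -85.2, 203.9]
tool_rot: [-0.168, -3.134, -0.002]
ft_force: [0.4, -0.0, 0.4]
opening: 0.999
grasp_force: 0.0
```

Call:
arm_command:
  moves:
    - [[0,0,25,0,0,0,1],[0,0,25,0,0,0,1],[0,0,25,0,0,0,1],[0,0,25,0,0,0,1],[0,0,20,0,0,0,1],[0,0,10,0,0,0,1],[0,0,0,0,0,0,1],[0,0,0,0,0,0,1]]

```text
time: 9.87
ee_pos: [486.4, -85.6, 334.5]
tool_rot: [0.169, 3.137, -0.0]
ft_force: [0.1, -0.4, -0.7]
opening: 1.0
grasp_force: 0.0
```

```bash
python3 - <<'E'
from wr import *
o=st()
for n in ('scene','wrist','side'):
    p,d,W=look(n,'w4.png' if n=='wrist' else None); P=W[d>0]
    q=P[(np.hypot(P[:,0]-488,P[:,1]+80)<130)&(P[:,2]>108)&(P[:,2]<200)]
    x,e=fit(q,TRAY,[486,-90,np.radians(-6.2)],100); print(n,x[:2].round(1),np.degrees(x[2]).round(2),e,len(q),'tail',world(x,[0,103,60],100).round(1))
    b=P[(P[:,0]>300)&(P[:,0]<720)&(P[:,1]>-420)&(P[:,1]<120)&(P[:,2]>10)&(P[:,2]<(105))][::4]
    x,e=fit(b,BIN,[490,-42,-.108]); print(n,'bin',x[:2].round(1),np.degrees(x[2]).round(2),e,len(b))
E
```

```text
t 9.87 tcp [486.4 -85.6 334.5] z [ 0. -0. -1.] yaz 83.8 q [-0.32  0.17 -0.13  1.27  0.   -0.22] F [ 0.1 -0.4 -0.7] op 1.0 0.0
scene [485.  -95.2] -5.76 2.119003627097598 7811 tail [495.4   7.3 160. ]
scene bin [490.5 -42.6] -6.3 0.7957551655113662 5575
wrist [484.1 -95.4] -6.24 8.55667572748496 18681 tail [495.3   7.  160. ]
wrist bin [490.4 -44.2] -6.0 0.4991537565409061 8263
side [485.5 -89.1] -6.25 1.945693400235399 3633 tail [496.7  13.3 160. ]
side bin [491. -41.] -6.61 1.368169767889114 2589
```

View pics/w4.png

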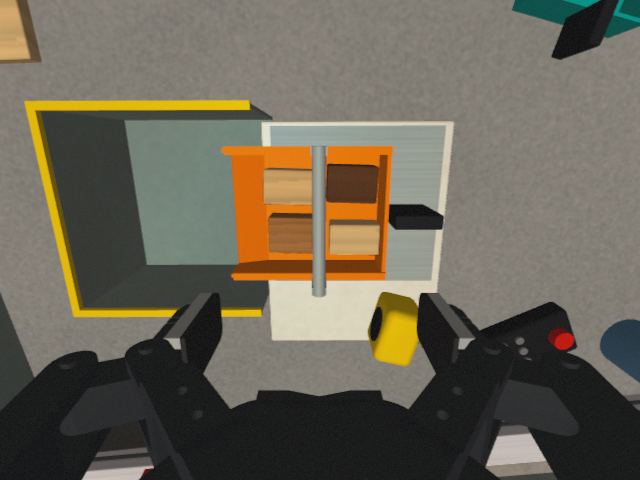

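The wrist view shows the tray resting on the plate at (310,215) with the offcuts inside, spout to the bin on the left, tail at (415,217) and the tape at (395,330) untouched. Next I turn and tilt the tool for the tail grip.

Call:
arm_command:
  moves:
    - [[1,9.3,0,0,0,-0.94,1],[1,9.3,0,0,0,-0.94,1],[1,9.3,0,0,0,-0.94,1],[1,9.3,0,0,0,-0.94,1],[1,9.3,0,0,0,-0.94,1],[1,9.3,0,0,0,-0.94,1],[1,9.3,0,0,0,-0.94,1],[1,9.3,0,0,0,-0.94,1]]

```text
time: 10.68
ee_pos: [493.7, -10.7, 333.4]
tool_rot: [-1.365, -2.827, 0.001]
ft_force: [0.1, 0.6, 0.1]
opening: 1.003
grasp_force: 0.0
```

Call:
arm_command:
  moves:
    - [[1,9.3,0,0,0,-0.94,1],[1,9.3,0,0,0,-0.94,1],[1,9.3,0,0,0,-0.94,1],[1,9.3,0,0,0,-0.94,1],[1,9.3,0,0,0,-0.94,1],[1,9.3,0,0,0,-0.94,1],[1,9.3,0,0,0,-0.94,1],[1,9.3,0,0,0,-0.94,1]]

```text
time: 11.35
ee_pos: [501.8, 63.6, 333.4]
tool_rot: [-2.346, -2.087, 0.003]
ft_force: [0.2, 0.5, 0.3]
opening: 0.998
grasp_force: 0.0
```

Call:
arm_command:
  moves:
    - [[0,0,-10.8,-0.62,0.067,0,1],[0,0,-10.8,-0.62,0.067,0,1],[0,0,-10.8,-0.62,0.067,0,1],[0,0,-10.8,-0.62,0.067,0,1],[0,0,-10.8,-0.62,0.067,0,1],[0,0,-10.8,-0.62,0.067,0,1],[0,0,-10.8,-0.62,0.067,0,1],[0,0,-10.8,-0.62,0.067,0,1]]

```text
time: 12.02
ee_pos: [501.8, 63.2, 247.0]
tool_rot: [2.04, 1.826, -0.548]
ft_force: [-0.4, -1.0, -0.9]
opening: 1.004
grasp_force: 0.0
```

```bash
python3 - <<'E'
from wr import *
o=st(); print(o['tool_rot'])
p,d,W=look('wrist','w5.png'); hsv=cv2.cvtColor(p,cv2.COLOR_RGB2HSV)
for r in find_in('wrist','tail_point')[:2]: print(r)
B=W[(d>0)&(hsv[...,2]<70)]
q=B[(np.hypot(B[:,0]-497,B[:,1]-12)<45)&(B[:,2]>120)&(B[:,2]<186)]
# fin in tray axes
a=R.from_euler('z',6.2,degrees=True).apply(q-[485.8,-90.7,100])
print(len(q),np.percentile(a,[2,50,98],axis=0).round(1))
E
```

```text
t 12.02 tcp [501.8  63.2 247. ] z [-0.055 -0.499 -0.865] yaz -6.3 q [ 0.26  0.41 -0.14  1.23 -0.49  1.99] F [-0.4 -1.  -0.9] op 1.004 0.0
[ 2.0404855   1.82574001 -0.54843123]
{'xyz': [496.6, 27.5, 174.7], 'confidence': 0.84}
1604 [[ -7.7  77.9  22.8]
 [ -1.1 118.3  72.8]
 [  5.  119.7  80. ]]
```

View pics/w5.png

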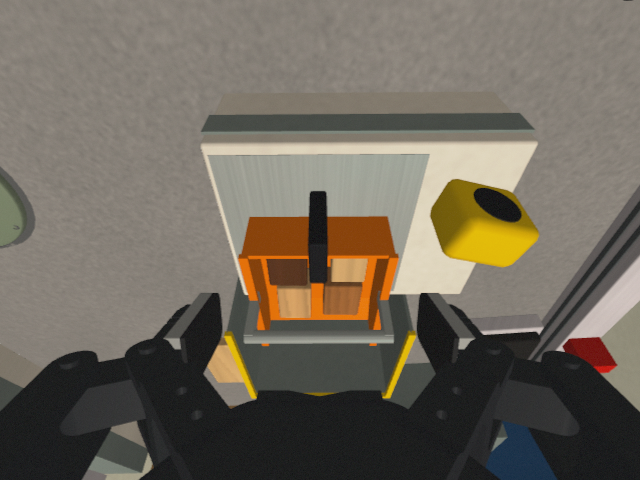

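The wrist view shows the black tail fin centred between the fingers at (318,235), with the tape clear on the right. Its measured end and top match the model, so I'm approaching along the tool axis.

Call:
arm_command:
  moves:
    - [[-1,-9.1,-16,0,0,0,1],[-1,-9.1,-16,0,0,0,1],[-1,-9.1,-16,0,0,0,1],[-1,-9.1,-16,0,0,0,1],[-1,-8,-14,0,0,0,1],[-0.8,-6.3,-11,0,0,0,1],[-0.6,-5,-9,0,0,0,1],[-0.3,-3,-5,0,0,0,1]]

```text
time: 12.78
ee_pos: [494.9, 3.4, 144.7]
tool_rot: [2.045, 1.827, -0.545]
ft_force: [0.0, -0.7, 0.4]
opening: 0.998
grasp_force: 0.0
```

Call:
arm_command:
  moves:
    - [[0,0,0,0,0,0,0.6],[0,0,0,0,0,0,0.3],[0,0,0,0,0,0,0],[0,0,0,0,0,0,0],[0,0,0,0,0,0,0],[0,0,0,0,0,0,0],[0,0,0,0,0,0,0],[0,0,0,0,0,0,0]]
  newtons: 110

```text
time: 13.45
ee_pos: [495.9, 4.8, 145.9]
tool_rot: [2.042, 1.827, -0.543]
ft_force: [-1.2, 2.9, 5.2]
opening: 0.151
grasp_force: 107.5
```

```bash
python3 - <<'E'
from wr import *
o=st(); Rt=R.from_rotvec(o['tool_rot'])
ax=np.array([.994,-.108,0]); ax/=np.linalg.norm(ax)
yax=np.array([.108,.994,0])
# tcp relative to pivot edge in tray frame, assume origin (485.8,-90.7,100)
piv=np.array([485.8,-90.7,100])-55*yax+[0,0,0]
v=o['ee_pos']-piv; print('piv',piv,'v',v, v@yax)
last=np.zeros(3); tot=78; n=24; lift=4
a=np.linspace(0,1,n+1)
for i in range(1,n+1):
    rot=R.from_rotvec(ax*np.radians(tot*a[i]))
    pos=rot.apply(v)-v + np.array([0,0,lift*min(1,i/8)]) - yax*8*min(1,i/8)
    print(i,(pos-last).round(1)); last=pos
print((ax*tot/n/6).round(3))
E
```

```text
t 13.45 tcp [495.9   4.8 145.9] z [-0.053 -0.496 -0.867] yaz -6.3 q [ 0.16  0.45 -0.36  0.91 -0.5   1.88] F [-1.2  2.9  5.2] op 0.151 107.5
piv [ 479.86 -145.37  100.  ] v [ 15.99262319 150.18562735  45.94822908] 151.01171689016635
1 [-0.4 -3.8  9. ]
2 [-0.5 -4.3  8.8]
3 [-0.5 -4.8  8.6]
4 [-0.6 -5.2  8.4]
5 [-0.6 -5.7  8.1]
6 [-0.7 -6.1  7.9]
7 [-0.7 -6.5  7.6]
8 [-0.7 -6.9  7.2]
9 [-0.7 -6.2  6.4]
10 [-0.7 -6.6  6. ]
11 [-0.8 -6.9  5.6]
12 [-0.8 -7.2  5.2]
13 [-0.8 -7.5  4.8]
14 [-0.8 -7.8  4.4]
15 [-0.9 -8.   3.9]
16 [-0.9 -8.2  3.5]
17 [-0.9 -8.4  3. ]
18 [-0.9 -8.5  2.5]
19 [-0.9 -8.7  2. ]
20 [-1.  -8.8  1.5]
21 [-1.  -8.8  1. ]
22 [-1.  -8.9  0.5]
23 [-1.  -8.9 -0. ]
24 [-1.  -8.9 -0.5]
[ 0.538 -0.059  0.   ]
```

Call:
arm_command:
  moves:
    - [[-0.4,-3.8,9,0.538,-0.059,0,0],[-0.5,-4.3,8.8,0.538,-0.059,0,0],[-0.5,-4.8,8.6,0.538,-0.059,0,0],[-0.6,-5.2,8.4,0.538,-0.059,0,0],[-0.6,-5.7,8.1,0.538,-0.059,0,0],[-0.7,-6.1,7.9,0.538,-0.059,0,0],[-0.7,-6.5,7.6,0.538,-0.059,0,0],[-0.7,-6.9,7.2,0.538,-0.059,0,0]]

```text
time: 14.12
ee_pos: [490.3, -38.5, 210.8]
tool_rot: [2.308, 2.065, -0.075]
ft_force: [0.4, 0.1, -4.3]
opening: 0.152
grasp_force: 107.2
```

```bash
python3 - <<'E'
from wr import *
o=st(); look('side','s6.png')
E
```

```text
t 14.12 tcp [490.3 -38.5 210.8] z [-0.007 -0.065 -0.998] yaz -6.4 q [-0.19  0.24 -0.37  0.96 -0.06  1.49] F [ 0.4  0.1 -4.3] op 0.152 107.2
```

View pics/s6.png

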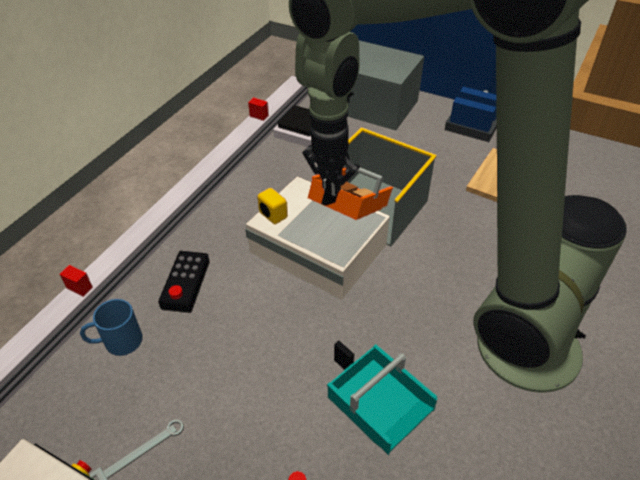

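The side view shows the tray partly tipped at the shelf's bin end, around (350,195), held by the fin with the tape still in place. I'll finish the tip.

Call:
arm_command:
  moves:
    - [[-0.7,-6.2,6.4,0.538,-0.059,0,0],[-0.7,-6.6,6,0.538,-0.059,0,0],[-0.8,-6.9,5.6,0.538,-0.059,0,0],[-0.8,-7.2,5.2,0.538,-0.059,0,0],[-0.8,-7.5,4.8,0.538,-0.059,0,0],[-0.8,-7.8,4.4,0.538,-0.059,0,0],[-0.9,-8,3.9,0.538,-0.059,0,0],[-0.9,-8.2,3.5,0.538,-0.059,0,0]]

```text
time: 14.83
ee_pos: [484.1, -97.4, 250.3]
tool_rot: [-2.128, -1.902, -0.415]
ft_force: [0.8, 0.2, -2.8]
opening: 0.146
grasp_force: 108.0
```

Call:
arm_command:
  moves:
    - [[-0.9,-8.4,3,0.538,-0.059,0,0],[-0.9,-8.5,2.5,0.538,-0.059,0,0],[-0.9,-8.7,2,0.538,-0.059,0,0],[-1,-8.8,1.5,0.538,-0.059,0,0],[-1,-8.8,1,0.538,-0.059,0,0],[-1,-8.9,0.5,0.538,-0.059,0,0],[-1,-8.9,0,0.538,-0.059,0,0],[-1,-8.9,-0.5,0.538,-0.059,0,0]]

```text
time: 15.5
ee_pos: [476.6, -167.8, 259.9]
tool_rot: [-1.832, -1.639, -0.815]
ft_force: [-0.1, 0.0, -3.4]
opening: 0.149
grasp_force: 108.2
```

Call:
arm_command:
  moves:
    - [[0,0,0,0,0,0,0],[0,0,0,0,0,0,0],[0,0,0,0,0,0,0],[0,0,0,0,0,0,0],[0,0,0,0,0,0,0],[0,0,0,0,0,0,0]]

```text
time: 16.0
ee_pos: [477.0, -166.4, 261.5]
tool_rot: [-1.834, -1.642, -0.815]
ft_force: [0.1, 0.4, -2.2]
opening: 0.147
grasp_force: 108.1
```

```bash
python3 - <<'E'
from wr import *
o=st(); look('scene','s7.png')
for n in ('scene','side'):
    if n=='side': look(n)
    for k in range(1,5): print(n,k,[(r['xyz'],r['confidence']) for r in find_in(n,f'offcut{k}_c')][:2])
E
```

```text
t 16.0 tcp [ 477.  -166.4  261.5] z [ 0.081  0.738 -0.67 ] yaz -6.3 q [-0.84  0.61  0.02  1.61  0.59  0.65] F [ 0.1  0.4 -2.2] op 0.147 108.1
scene 1 [([431.5, -286.2, 35.9], 0.51), ([490.3, -223.4, 183.3], 0.41)]
scene 2 []
scene 3 [([433.5, -231.0, 37.2], 0.71)]
scene 4 [([568.1, -203.4, 98.0], 0.37)]
side 1 [([426.4, -306.8, 32.7], 0.62)]
side 2 [([617.6, 2.9, 150.8], 0.63)]
side 3 [([420.4, -236.3, 25.1], 0.57)]
side 4 []
```

View pics/s7.png

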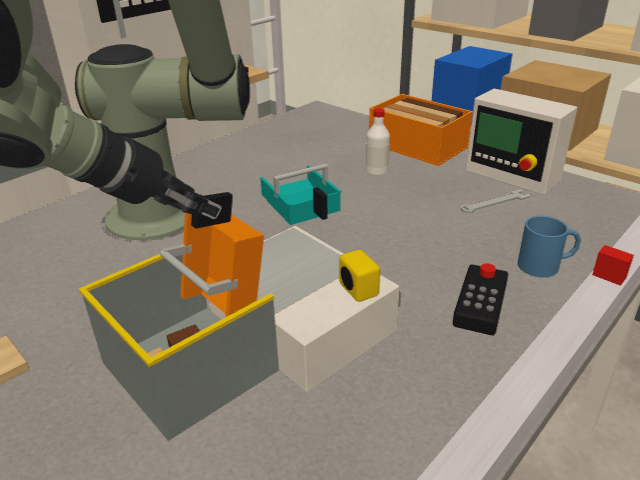

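The scene view shows the tray tipped at (225,260), with the dark and pale offcuts lying in the bin at (180,335). I'll bring it back upright and verify it's empty.

Call:
arm_command:
  moves:
    - [[1,8.9,0.5,-0.538,0.059,0,0],[1,8.9,0,-0.538,0.059,0,0],[1,8.9,-0.5,-0.538,0.059,0,0],[1,8.8,-1,-0.538,0.059,0,0],[1,8.8,-1.5,-0.538,0.059,0,0],[0.9,8.7,-2,-0.538,0.059,0,0],[0.9,8.5,-2.5,-0.538,0.059,0,0],[0.9,8.4,-3,-0.538,0.059,0,0]]

```text
time: 17.17
ee_pos: [484.3, -96.7, 251.0]
tool_rot: [-2.131, -1.904, -0.412]
ft_force: [0.6, 0.1, -2.9]
opening: 0.146
grasp_force: 108.0
```

Call:
arm_command:
  moves:
    - [[0.9,8.2,-3.5,-0.538,0.059,0,0],[0.9,8,-3.9,-0.538,0.059,0,0],[0.8,7.8,-4.4,-0.538,0.059,0,0],[0.8,7.5,-4.8,-0.538,0.059,0,0],[0.8,7.2,-5.2,-0.538,0.059,0,0],[0.8,6.9,-5.6,-0.538,0.059,0,0],[0.7,6.6,-6,-0.538,0.059,0,0],[0.7,6.2,-6.4,-0.538,0.059,0,0]]

```text
time: 17.83
ee_pos: [490.5, -37.8, 211.0]
tool_rot: [2.306, 2.062, -0.08]
ft_force: [1.5, 1.5, -2.9]
opening: 0.145
grasp_force: 107.9
```

Call:
arm_command:
  moves:
    - [[0.7,6.9,-6.7,-0.538,0.059,0,0],[0.7,6.5,-7.1,-0.538,0.059,0,0],[0.7,6.1,-7.4,-0.538,0.059,0,0],[0.6,5.7,-7.6,-0.538,0.059,0,0],[0.6,5.2,-7.9,-0.538,0.059,0,0],[0.5,4.8,-8.1,-0.538,0.059,0,0],[0.5,4.3,-8.3,-0.538,0.059,0,0],[0.4,3.8,-8.5,-0.538,0.059,0,0]]

```text
time: 18.5
ee_pos: [495.2, 5.6, 148.8]
tool_rot: [2.043, 1.827, -0.545]
ft_force: [0.3, -0.3, -2.9]
opening: 0.15
grasp_force: 108.0
```

```bash
python3 - <<'E'
from wr import *
o=st(); ax=np.array([.994,-.108,0]);yx=np.array([.108,.994,0])
for n in ('wrist','side','scene'):
    p,d,W=look(n,'w8.png' if n=='wrist' else None); P=W[d>0]; P=P[(np.hypot(P[:,0]-486,P[:,1]+85)<150)]
    hsv=cv2.cvtColor(p,cv2.COLOR_RGB2HSV)
    O=W[(d>0)&(cv2.inRange(hsv,(6,200,90),(14,255,255))>0)]; O=O[np.hypot(O[:,0]-486,O[:,1]+85)<150]
    c=(O-[485.8,-90.7,100]); y=c@yx; x=c@ax; z=c[:,2]
    f=(np.abs(x)<55)&(y>-45)&(y<60)&(z<30)
    print(n,'floor pts',f.sum(), 'z vs y fit',np.polyfit(y[f],z[f],1).round(3) if f.sum()>50 else '', 'tail rim z',np.percentile(z[(y>60)],98).round(1) if (y>60).any() else '')
for k in range(1,5):
  print(k,[(r['xyz'],r['confidence']) for r in find_in('scene',f'offcut{k}_c')][:2])
E
```

```text
t 18.5 tcp [495.2   5.6 148.8] z [-0.054 -0.496 -0.867] yaz -6.4 q [ 0.16  0.44 -0.36  0.92 -0.5   1.88] F [ 0.3 -0.3 -2.9] op 0.15 108.0
wrist floor pts 1 z vs y fit  tail rim z 52.4
side floor pts 756 z vs y fit [0.005 3.989] tail rim z 79.5
scene floor pts 3 z vs y fit  tail rim z 51.3
1 [([427.6, -284.1, 37.6], 0.67)]
2 []
3 [([434.5, -232.4, 38.3], 0.58), ([566.6, -210.0, 85.3], 0.32)]
4 [([570.2, -208.1, 88.7], 0.55)]
```

View pics/w8.png

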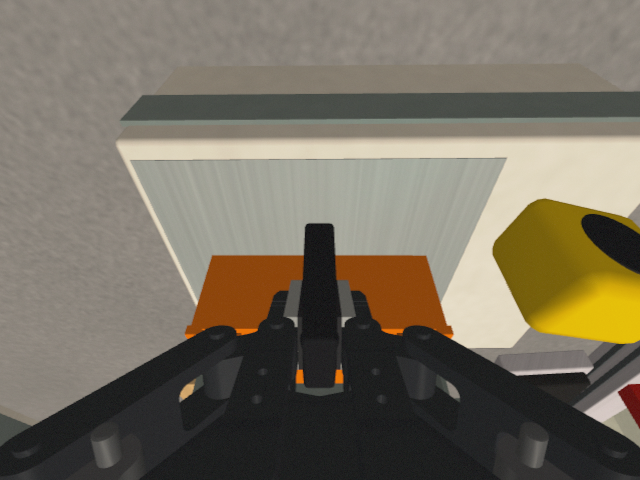

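The wrist view shows the tray upright in the grip, its tail wall at (320,290). The load fell from about 5.2 N to 2.9 N, which fits an empty tray. I'll move it 10 mm back and set it down.

Call:
arm_command:
  moves:
    - [[0.3,2.5,0,0,0,0,0],[0.3,2.5,0,0,0,0,0],[0.3,2.5,0,0,0,0,0],[0.2,2.4,0,0,0,0,0],[0,0,-1.2,0,0,0,0],[0,0,-1.2,0,0,0,0],[0,0,-1,0,0,0,0],[0,0,0,0,0,0,0]]

```text
time: 19.52
ee_pos: [496.8, 14.3, 146.0]
tool_rot: [2.042, 1.827, -0.544]
ft_force: [0.4, 1.1, -1.2]
opening: 0.151
grasp_force: 108.6
```

Call:
arm_command:
  moves:
    - [[0,0,-0.6,0,0,0,0],[0,0,-0.4,0,0,0,0],[0,0,0,0,0,0,0]]

```text
time: 19.77
ee_pos: [496.8, 14.3, 145.9]
tool_rot: [2.042, 1.826, -0.544]
ft_force: [-2.3, 2.5, 5.3]
opening: 0.149
grasp_force: 109.4
```

Call:
arm_command:
  moves:
    - [[0,0,0,0,0,0,0.3],[0,0,0,0,0,0,0.7],[0,0,0,0,0,0,1],[0,0,0,0,0,0,1],[0,0,0,0,0,0,1],[0,0,0,0,0,0,1],[0.4,4,7,0,0,0,1],[0.8,7,12,0,0,0,1]]

```text
time: 20.43
ee_pos: [496.9, 25.0, 163.5]
tool_rot: [2.044, 1.827, -0.548]
ft_force: [-0.3, -0.8, -0.2]
opening: 1.004
grasp_force: 0.0
```

Call:
arm_command:
  moves:
    - [[1,10,17.4,0,0,0,1],[1,10,17.4,0,0,0,1],[1,10,17.4,0,0,0,1],[1,10,17.4,0,0,0,1],[1,10,17.4,0,0,0,1],[1,10,17.4,0,0,0,1],[1,8,13,0,0,0,1],[0,3,6,0,0,0,1]]

```text
time: 21.1
ee_pos: [505.8, 97.7, 289.7]
tool_rot: [2.042, 1.827, -0.54]
ft_force: [0.4, 1.6, 0.3]
opening: 0.998
grasp_force: 0.0
```

```bash
python3 - <<'E'
from wr import *
st(); ims=[]
for n in ('scene','side','wrist'):
    p,d,W=look(n); P=W[d>0]
    q=P[(np.hypot(P[:,0]-488,P[:,1]+80)<130)&(P[:,2]>108)&(P[:,2]<200)]
    x,e=fit(q,TRAY,[486,-80,np.radians(-6.2)],100); print(n,x[:2].round(1),np.degrees(x[2]).round(2),e.round(2))
    ims.append({'scene':p[150:430,60:410],'side':p[100:320,160:450],'wrist':p}[n][:,:,::-1])
rs=[cv2.resize(i,(400,300)) for i in ims]
cv2.imwrite('pics/f.png',np.vstack([np.hstack(rs[:2]),np.hstack([rs[2],rs[2]*0])]))
E
```

```text
t 21.1 tcp [505.8  97.7 289.7] z [-0.05  -0.495 -0.867] yaz -6.3 q [ 0.32  0.42 -0.02  1.36 -0.47  2.05] F [0.4 1.6 0.3] op 0.998 0.0
scene [487.1 -82.5] -6.22 1.31
side [487.3 -79.8] -6.74 1.24
wrist [486.7 -82.4] -6.53 0.68
```

View pics/f.png

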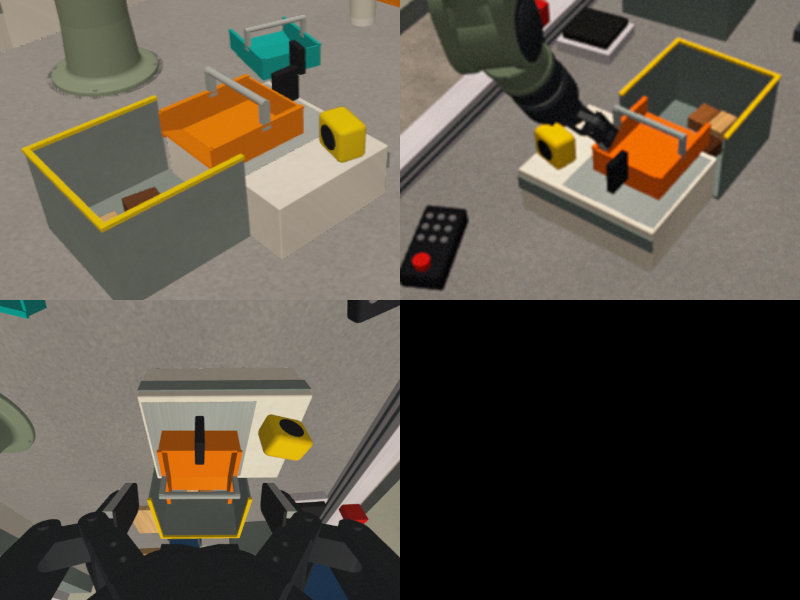

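The final views show the tray empty and upright on the shelf, offcuts in the bin, tape and pendant in place, and the gripper clear. I'm handing it in.

```bash
python3 -c "
from plant import *
print(job_done())"
```

```text
the job is handed in; nothing more can be done
None
```

The job is handed in at about 21 s: the tray is empty and stands upright on the shelf, released, with the tape and pendant left alone. I saw only some of the four offcuts in the bin; the empty tray and the drop in load (about 5.2 to 2.9 N) say all four dropped out.

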